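# Load the battery of the pastry-case light

## Task

Take the battery cell from its wooden rest and load it into the bay of the display light: press its flat end against the coil spring first, with the nub end held up, then lower the nub end in behind the fixed contact so that the cell lies level, fully down in the bay, and let go. Be gentle: never ram or force the cell against the light, and leave the cup, the jar and the loose cover where they are.

Things in the scene. Friction and masses are not known exactly. Their poses are not given: they have to be found in the camera images.
- cell: Large battery cell, a cylinder of 33 mm diameter, 61 mm long in all, 0.1 to 0.2 kg, grey sleeve with steel ends. Origin on its axis, half-way along. Its x axis is the cylinder's axis: the flat end is at x = -30.5 mm; at the +x end the cylinder stops at x = +27.5 mm and a nub of 10 mm diameter sticks out to x = +30.5 mm. It starts lying level in the rest.
- flat_end (a point): Centre of the cell's flat end face (30.5 mm from its origin along its -x), axes as the cell's.
- rest: Low fixed wooden rest, 90 x 50 mm, two V saddles 6 mm thick centred 23 mm either side of its middle along x; between them the cell's sides are free for fingers. Origin under its centre on the counter; the cell's axis lies 28.5 mm above the counter, along the rest's x, nub towards +x.
- light: Display light, fixed: black base plate 190 x 90 x 10 mm, a 22 mm thick, 200 mm long light bar across its far end (x = +108 mm). Origin under the plate's centre on the counter, z up, x along the battery bay from spring (-x) to fixed contact (+x). The grey bay is screwed into slots: it stands up to 10 mm either way along x from where the points say. This offset is not measured: find it by touch.
- bay_axis (a point): Axis point of a fully loaded cell, 36.5 mm above the counter, light's axes. Smooth grey V saddles (6 mm thick, centred 23 mm either way along x, flanks at 55 degrees, arms reaching y = 21 mm either side and 33 mm above the counter) carry it level, centred in y. Sides between them open for fingers; floor 13 mm above the counter. Loaded: nub on the fixed contact, spring pressed about 6 mm.
- spring (a point): Face of the coil spring's flat 12 mm wide tip, unpressed, at its centre (24.5 mm to -x of bay_axis, same height), bay at mid-slot. It gives way to -x up to 11 mm: 2 N at first, 0.8 N more per mm, then is solid. A block behind it, 44 mm above the counter, starts 20.5 mm further to -x. Gap to the fixed contact: 55 mm spring free, 66 mm fully pressed.
- fixed_contact (a point): Inner face of the fixed contact, an upright wall (30.5 mm to +x of bay_axis, same height), bay at mid-slot. The wall is 6 mm thick, 26 mm wide, its top 42 mm above the counter. It does not move with the spring; both shift together with the bay's unmeasured offset.
- cup: White mug, 76 mm wide, 62 mm high, standing beyond the work; origin under its centre. Leave alone.
- jar: Amber glass jar, 68 mm wide, 90 mm high; origin under its centre. Leave alone.
- cover: Loose black battery cover, a flat plate 100 x 45 x 6 mm; origin under its centre. Leave alone.
Things that resemble listed ones, but are neither listed nor needed, are in the scene too. Of the things that look like the cell, the middle-sized one is meant.

How it is judged:
By the outcome, as a careful person would: the job done as asked, in the order asked, and still so for the second after the job is handed in, with the robot touching nothing.
It also fails if it takes over 61 s, if anything falls off the work surface, if the arm or the gripper's body presses on something with over 40 N, if the wrist force passes 120 N, or if a joint passes its speed limit or range.

## Robot

A 6-joint arm with a two-finger parallel gripper is mounted at the origin on the work surface. World frame = base frame: x ahead of the robot, y to its left, z up, the work surface at z = 0. Lengths are in mm, angles in degrees, forces in N, time in s.
With the tool pointing down it reaches from about 350 to 725 mm from the base axis. Payload 6 kg.
Tool frame: the origin (TCP) lies at the very end of the fingers, on their centre line; the grasp point (between the pads) lies 19 mm behind it; z points along the fingers, y is the line along which they close (so a half turn about z gives the same grasp; the last joint's range is limited). The gripper opens to 85 mm and grips with 20 to 120 N. Pads are 22 mm wide; open, the fingers measure 114 mm over their backs; the gripper's body (76 mm by 85 mm) begins 54 mm behind the grasp point. The pads swing forward as they close: fully open they stand 13 mm farther back than shut.
Start: joints at [-47.114, 2.303, 4.859, 0, -92.561, -19.12], TCP at [241.81, -549.091, 231.261] pointing down, gripper open.
Joint ranges: [-146.85, 146.85], [-73.84, 115.35], [-62.03, 85.46], [-188.31, 113.3], [-161.28, -10.13], [-171.36, 171.36]. Speed limits (degrees/s): [147.25, 147.25, 172.46, 180, 180, 180].

## Interface

Orientations are given as [roll, pitch, yaw] about the fixed x, y, z axes, in that order (R = Rz(yaw) Ry(pitch) Rx(roll)).
In Python, from bench import arm, optics, finish_job, telemetry gives the robot as it stands. Calls block until the motion is done:
- arm.reach(position, orientation): joint-space move of the TCP to a pose.
- arm.servo_line(position, max_speed=150, ori=None, contact_N=None): straight line of the TCP; ori=None keeps the orientation; max_speed is the mean speed in mm/s. With contact_N (N) it stops when the force on the tool has changed by that much, and returns True; else False.
- arm.move_joints(angles): joint-space move.
- arm.set_gripper(opening, strength=None): opening from 0.0 (shut) to 1.0 (fully open); strength is the grip in N (None keeps the last); returns when the fingers have stopped.
- arm.pause(seconds).
- arm.inverse_kinematics(position, orientation): joint angles nearest the present ones, or None.
- optics.read_camera(name): name is "scene" or "top"; returns the picture (480x640x3 uint8, red, green, blue); there is no depth.
- optics.get_calibration(name): a dict with "fx", "fy", "cx", "cy" (pixels), "rvec" (rotation vector, rad) and "tvec" (3), from world to camera coordinates, as OpenCV has them. Camera axes: x right, y down, z forward; pixel columns grow to the right and rows downward; lengths in mm; the calibration is good to about 2 mm. A picture is of the moment at which its call begins. get_calibration takes no time and is no camera call.
A pose or a line that the arm cannot do raises arm.PlanningError and nothing moves.
- finish_job(): hands the job in; it is judged then, once.
Readings, each from a call of its own:
- telemetry.read_clock(): time.
- telemetry.read_joint_pos(): joint angles.
- telemetry.read_dq(): joint speeds.
- telemetry.read_tau(): joint torques, N m.
- telemetry.read_position(): TCP position.
- telemetry.read_orientation(): TCP orientation.
- telemetry.read_ft_force(): force on the tool from outside, world axes, zero at the start.
- telemetry.read_torque(): the same for the moment, N m.
- telemetry.read_grip_width(): opening from 0.0 (shut) to 1.0 (fully open).
- telemetry.read_grip_force(): force on a finger pad.
Only numpy, scipy, OpenCV 4.12 (cv2) and the standard library are available. Lean on these libraries where they do the work, as an engineer would, in place of code of your own. Each camera call takes 0.05 s, during which the arm holds its last target. There are 200 camera calls.

## Working session

There is one attempt and no reset: what is moved stays moved. The work goes in short steps, each a Python script; the robot and the scene stay as the last script left them, time stands still between calls to the robot, and variables do not carry over. Pictures are saved under pics/ and viewed, at most 10 in all, crops included, and the job is handed in when it is done.

```bash
ls; mkdir -p pics; python3 - <<'E'
from bench import arm, optics, telemetry
import cv2
for n in ("scene","top"):
    im=optics.read_camera(n); cv2.imwrite(f"pics/{n}0.png",im[:,:,::-1]); print(optics.get_calibration(n))
print(telemetry.read_clock(),telemetry.read_orientation(),telemetry.read_grip_width())
E
```

```text
pics
{'fx': 532.2585241570065, 'fy': 532.2585241570065, 'cx': 313.63740253543136, 'cy': 238.08598397860663, 'rvec': array([ 0.80235861,  2.71559795, -0.87364988]), 'tvec': array([ 519.0894231 , -202.57408955, 1366.63436733])}
{'fx': 551.9350393932968, 'fy': 551.9350393932968, 'cx': 322.3059188052762, 'cy': 242.95435364968364, 'rvec': array([ 2.15445307, -2.09945642,  0.19657522]), 'tvec': array([ -62.51235601,  585.59503484, 1024.52708068])}
0.1 [ 1.79908255e+02 -8.16983791e-03 -1.56233096e+02] 1.0004179137364777
```

View pics/scene0.png

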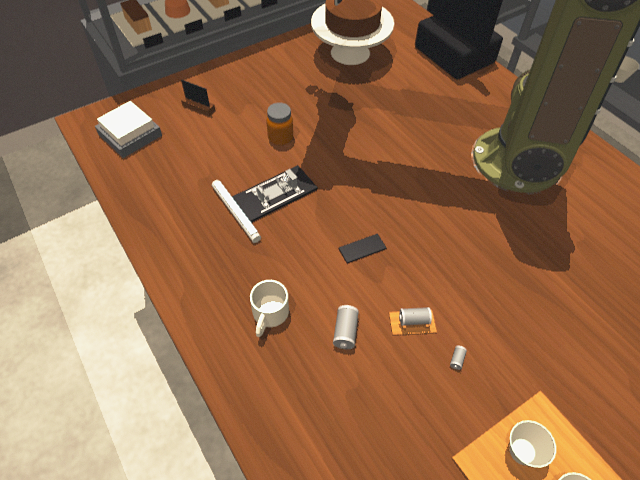

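View pics/top0.png

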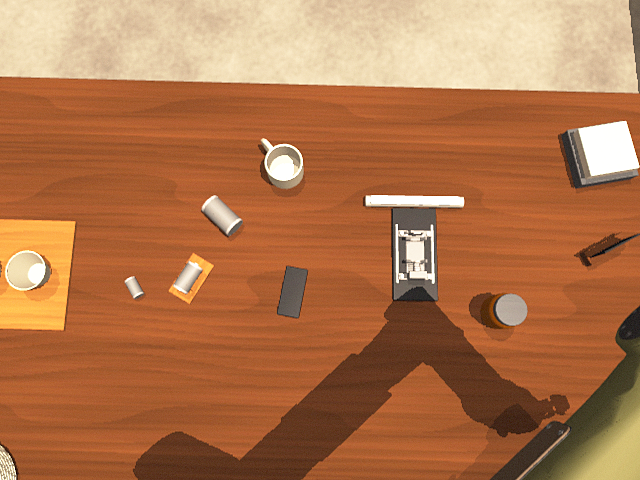

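The scene picture shows the rest with the cell at about (413,320) and the light at (275,190). In the top picture the rest and cell are at (190,278), the light plate at (415,253), and its bar along row 201. I'll enlarge these areas for detail.

```bash
cat > h.py <<'E'
import numpy as np, cv2
from bench import arm, optics, telemetry
def cam(n):
    c=optics.get_calibration(n); K=np.array([[c['fx'],0,c['cx']],[0,c['fy'],c['cy']],[0,0,1]])
    return K,cv2.Rodrigues(c['rvec'])[0],np.array(c['tvec'])
def ray(n,px,z):
    K,R,t=cam(n); d=R.T@np.linalg.solve(K,[px[0],px[1],1]); o=-R.T@t
    return o+d*(z-o[2])/d[2]
def proj(n,P):
    K,R,t=cam(n); return cv2.projectPoints(np.array(P,float).reshape(-1,1,3),cv2.Rodrigues(R)[0],t,K,None)[0].reshape(-1,2)
E
python3 - <<'E'
from h import *
t=cv2.imread('pics/top0.png'); s=cv2.imread('pics/scene0.png')
up=lambda im,x,y,w,h,k:cv2.resize(im[y:y+h,x:x+w],None,fx=k,fy=k,interpolation=cv2.INTER_CUBIC)
a=up(t,355,185,120,125,5)[:600,:400]; 
a=up(t,380,185,66,120,5)
b=up(t,160,245,60,60,5); c=up(s,240,155,90,75,5); d=up(s,380,295,65,45,5)
o=np.zeros((600,800,3),np.uint8); o[:600,:330]=a; o[:300,330:630]=b; o[300:525,330:655]=d[:225,:325]
cv2.imwrite('pics/z1.png',o)
cv2.imwrite('pics/z2.png',up(s,205,150,120,100,6))
hsv=cv2.cvtColor(t,cv2.COLOR_BGR2HSV)
# rest: orange
def blob(m,x0,y0,x1,y1):
    k=np.zeros_like(m);k[y0:y1,x0:x1]=m[y0:y1,x0:x1]
    cs=cv2.findContours(k,cv2.RETR_EXTERNAL,cv2.CHAIN_APPROX_NONE)[0]; return max(cs,key=cv2.contourArea)
ov=((hsv[:,:,0]<25)&(hsv[:,:,2]>200)&(hsv[:,:,1]>100)).astype(np.uint8)
wh=((hsv[:,:,1]<60)&(hsv[:,:,2]>90)).astype(np.uint8)
bk=((hsv[:,:,2]<70)&(hsv[:,:,1]<110)).astype(np.uint8)
cell=blob(wh,160,245,220,310); bar=blob(wh,355,185,475,215)
for nm,c,z in (('cell',cell,28.5),('bar',bar,22),('rest',blob(ov|wh,160,245,220,310),5),('plate',blob(bk|wh,385,210,445,305),10)):
    P=np.array([ray('top',p[0],z)[:2] for p in c],np.float32); print(nm,cv2.contourArea(c),cv2.minAreaRect(c),cv2.minAreaRect(P))
E
```

```text
cell 452.0 ((187.61537170410156, 276.5769348144531), (16.086305618286133, 31.895263671875), 33.6900634765625) ((517.2897338867188, 216.83465576171875), (32.379638671875, 62.02310562133789), 59.87704849243164)
bar 811.0 ((414.0211486816406, 201.02174377441406), (98.06140899658203, 11.270277976989746), 0.8184555172920227) ((684.7884521484375, -232.45654296875), (23.740278244018555, 200.49851989746094), 0.6849322319030762)
rest 1090.5 ((190.4264373779297, 277.54412841796875), (25.693326950073242, 47.091651916503906), 32.47119140625) ((518.0982666015625, 216.7157745361328), (52.68058395385742, 92.7720718383789), 60.744503021240234)
plate 3786.0 ((413.780029296875, 254.98097229003906), (90.997314453125, 44.425804138183594), 88.60282135009766) ((576.5850219726562, -233.59837341308594), (185.76841735839844, 89.60555267333984), 0.7007129192352295)
```

View pics/z1.png

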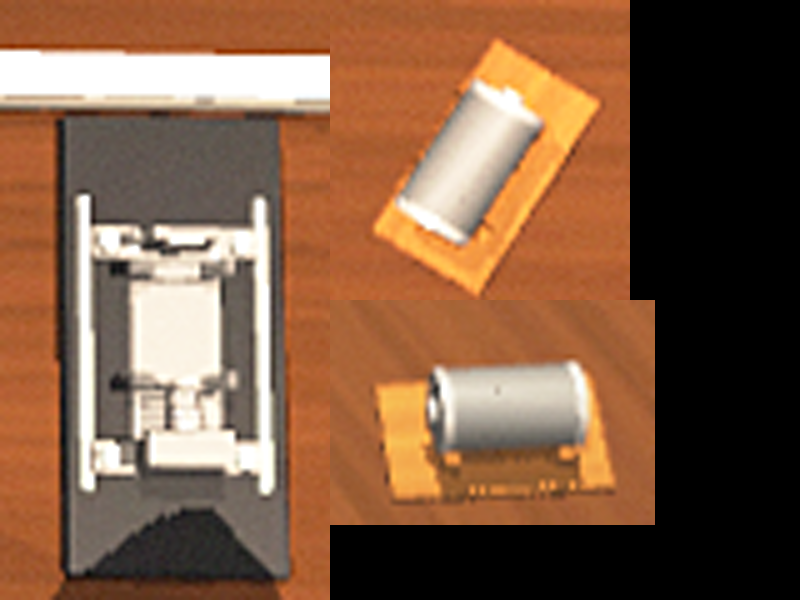

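View pics/z2.png

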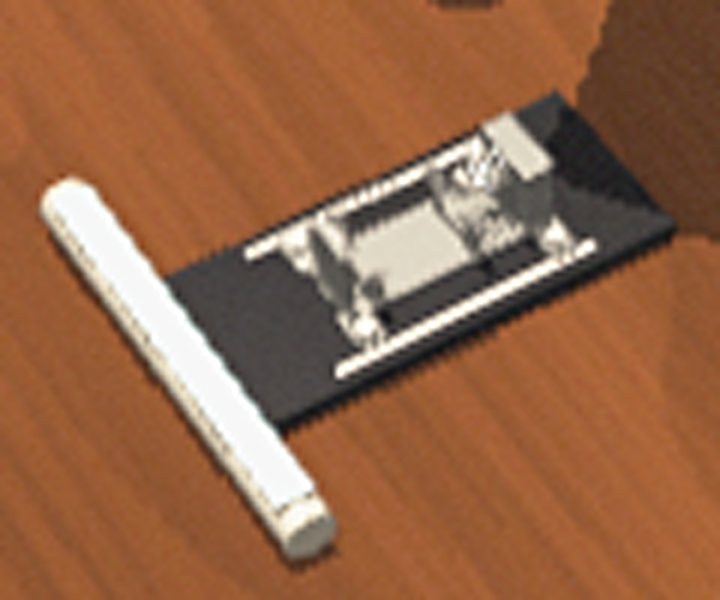

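The zooms show the cell's nub at the upper right, top pixel about (197,264). The bay saddles are at top rows 238 and 261, near column 415.5. The spring block lies on the near side at row 271 and the contact on the far side. Next I'll cross-check the positions in both views.

```bash
python3 - <<'E'
from h import *
for n in('top','scene'):
    K,R,t=cam(n); print(n,'campos',-R.T@t)
s=cv2.imread('pics/scene0.png'); hsv=cv2.cvtColor(s,cv2.COLOR_BGR2HSV)
wh=((hsv[:,:,1]<60)&(hsv[:,:,2]>90)).astype(np.uint8)
def blob(m,x0,y0,x1,y1):
    k=np.zeros_like(m);k[y0:y1,x0:x1]=m[y0:y1,x0:x1]
    return max(cv2.findContours(k,cv2.RETR_EXTERNAL,cv2.CHAIN_APPROX_NONE)[0],key=cv2.contourArea)
c=blob(wh,395,300,440,332)
P=np.array([ray('scene',p[0],28.5)[:2] for p in c],np.float32); print('cell scene',cv2.minAreaRect(c)[0],cv2.minAreaRect(P))
z2=lambda x,y:(205+(x-2.5)/6,150+(y-2.5)/6)
z1=lambda x,y:(380+(x-2)/5,185+(y-2)/5)
for nm,cm,px,z in [('top plate nearR','top',z1(288,578),10),('top plate nearL','top',z1(66,577),10),('top plate farL','top',z1(63,117),10),('top plate farR','top',z1(280,117),10),
 ('sc plate nearR(-y)','scene',z2(557,93),10),('sc plate nearL(+y)','scene',z2(677,222),10),('sc far+y','scene',z2(283,422),10),
 ('top saddle mid','top',z1(178,324),33),('top sad+ L','top',z1(120,268),33),('top sad+ R','top',z1(238,266),33),('top sad- L','top',z1(120,382),33),('top sad- R','top',z1(236,380),33),
 ('top block front L','top',z1(152,430),44),('top block front R','top',z1(236,430),44),
 ('top rail L','top',z1(85,343),14),('top rail R','top',z1(264,343),14)]:
    print(nm,np.round(ray(cm,px,z)[:2],1))
L=lambda x,y,z:(577+x,-233.5+y+0.012*x,z)
# where things project for offset 0
for nm,p in [('blockfront',L(-45,0,44)),('contact in',L(30.5,0,42)),('contact out',L(36.5,0,42)),('sad+',L(23,0,33)),('sad-',L(-23,0,33))]:
    print(nm,np.round((proj('top',p)[0]-[380,185])*5+2),np.round((proj('scene',p)[0]-[205,150])*6+2.5))
for ya in(-30,150):
  for p,ro in (([517.5,216.8,120],[180,0,ya]),([560,-233,90],None)):
    from scipy.spatial.transform import Rotation as Ro
    if ro is None: ro=(Ro.from_euler('z',ya+30+.7,degrees=True)*Ro.from_euler('y',-25,degrees=True)*Ro.from_euler('x',180,degrees=True)).as_euler('xyz',degrees=True) if ya<0 else (Ro.from_euler('z',.7,degrees=True)*Ro.from_euler('y',-25,degrees=True)*Ro.from_euler('x',180,degrees=True)*Ro.from_euler('z',180,degrees=True)).as_euler('xyz',degrees=True)
    print(ya,np.round(ro,1),arm.inverse_kinematics(p,list(ro)))
E
```

```text
top campos [ 391.87424328  -47.38535281 1113.85559402]
scene campos [962.98599458 522.4765826  988.86590586]
cell scene (415.3365783691406, 315.8852233886719) ((516.2697143554688, 217.73899841308594), (34.57880401611328, 64.0849609375), 61.03465270996094)
top plate nearR [ 484.8 -279.7]
top plate nearL [ 483. -191.]
top plate farL [ 672.  -189.3]
top plate farR [ 674.3 -278.7]
sc plate nearR(-y) [ 487.2 -277.8]
sc plate nearL(+y) [ 484.2 -190.7]
sc far+y [ 668.5 -187.6]
top saddle mid [ 582.6 -232.3]
top sad+ L [ 604.7 -209.3]
top sad+ R [ 606.8 -256.4]
top sad- L [ 558.7 -209.2]
top sad- R [ 560.7 -255.2]
top block front L [ 538.4 -220.1]
top block front R [ 539.2 -252.9]
top rail L [ 577.2 -198. ]
top rail R [ 579.1 -270.3]
blockfront [188. 447.] [518. 146.]
contact in [184. 258.] [355. 228.]
contact out [183. 243.] [342. 234.]
sad+ [180. 281.] [373. 235.]
sad- [182. 395.] [472. 187.]
-30 [180   0 -30] [ 43.23131564  -2.72636523 -11.75681137   0.         -80.96955387
  16.76868436]
-30 [180.  -25.    0.7] [ -5.22033303 -14.6683363  -27.86385834  -3.17265372 -51.96429926
  97.32512944]
150 [180   0 150] [  43.23131564   -2.72636523  -11.75681137    0.          -80.96955387
 -163.23131564]
150 [ 180.    25.  -179.3] [ -5.22033303 -14.6683363  -27.86385834  -3.17265372 -51.96429926
 -82.67487056]
```

```bash
python3 - <<'E'
from h import *
c=(517.3,217.0); o=[180,0,-29.6]
F=lambda:np.round(telemetry.read_ft_force(),2)
arm.reach([*c,130],o); arm.set_gripper(0.65,30)
arm.servo_line([*c,50],150)
f0=F(); print(f0, arm.servo_line([*c,10.5],50,contact_N=6), telemetry.read_position(), F())
arm.set_gripper(0.0,90); print(telemetry.read_grip_width()*85, telemetry.read_grip_force(), F(), telemetry.read_position())
for n in('top','scene'): cv2.imwrite(f'pics/g_{n}.png',optics.read_camera(n)[:,:,::-1])
print(telemetry.read_clock())
E
```

```text
[-0.03  0.77 -0.38] False [517.5649893  217.13354009  10.89011966] [-0.34 -0.24  0.18]
30.63889001207422 88.77539277076721 [-0.26  1.41  2.67] [517.80685722 217.49768856  11.313368  ]
5.4583
```

```bash
python3 - <<'E'
from h import *
F=lambda:np.round(telemetry.read_ft_force(),2)
p=telemetry.read_position(); print(F())
arm.servo_line([517.3,217,130],100); arm.pause(.2); print(F(), telemetry.read_grip_width()*85, telemetry.read_position(),telemetry.read_orientation(), telemetry.read_torque())
a=[cv2.imread('pics/g_scene.png')[270:370,360:480]]
for n in('top','scene'):
    im=optics.read_camera(n)[:,:,::-1]; u,v=proj(n,[517,217,145])[0].astype(int); a.append(im[v-50:v+50,u-60:u+60])
cv2.imwrite('pics/l.png',cv2.resize(np.vstack([np.hstack(a[:2]),np.hstack([a[2],a[2]*0])]),None,fx=3,fy=3,interpolation=cv2.INTER_CUBIC)); print(telemetry.read_clock())
E
```

```text
[-0.85  1.99  3.71]
[ 0.79  0.29 -2.14] 30.621774717529895 [517.13652468 216.86782725 129.47792131] [ 1.79952005e+02  1.81701081e-02 -2.96007283e+01] [0.03056944 0.01930537 0.00153475]
7.1
```

View pics/l.png

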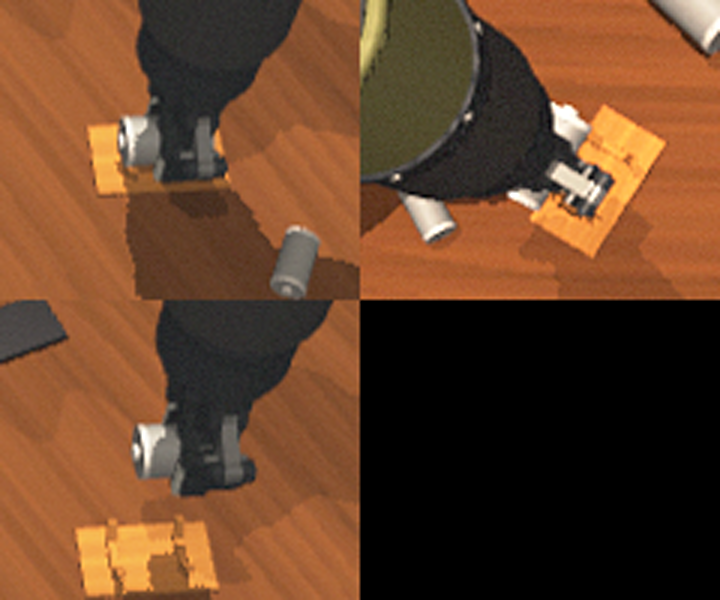

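The grasp is good: the cell is held level with its nub free and the rest is empty. Next I'll tilt the cell and feel for the spring.

```bash
cat >> h.py <<'E'
BX,BY,YAW,D=583.0,-233.0,0.7,17.3
def pose(uf,zf,th,v=0):
    t=np.radians(th); u=uf+30.5*np.cos(t)+D*np.sin(t); z=zf+30.5*np.sin(t)-D*np.cos(t)
    y=np.radians(YAW); return [BX+u*np.cos(y)-v*np.sin(y),BY+u*np.sin(y)+v*np.cos(y),z],[180,-th,YAW]
def flat(th):  # measured flat end in bay frame (u,v,z), assuming tilt th
    p=telemetry.read_position(); t=np.radians(th); y=np.radians(YAW); dx,dy=p[0]-BX,p[1]-BY
    return np.round([dx*np.cos(y)+dy*np.sin(y)-30.5*np.cos(t)-D*np.sin(t),-dx*np.sin(y)+dy*np.cos(y),p[2]-30.5*np.sin(t)+D*np.cos(t)],2)
F=lambda:np.round(telemetry.read_ft_force(),2)
E
python3 - <<'E'
from h import *
arm.reach(*pose(-8,110,25)); 
p,o=pose(-8,39.5,25); arm.servo_line(p,70,ori=o,contact_N=5); arm.pause(.2)
print(flat(25),F(),telemetry.read_orientation())
p,o=pose(-33,39.5,25); print(arm.servo_line(p,10,contact_N=1.5), flat(25),F()); arm.pause(.2); print(flat(25),F(),telemetry.read_clock())
im=[]
for n in('top','scene'):
    u,v=proj(n,[583,-233,40])[0].astype(int); im.append(cv2.resize(optics.read_camera(n)[v-50:v+50,u-60:u+60,::-1],None,fx=3.3,fy=3.3,interpolation=cv2.INTER_CUBIC))
cv2.imwrite('pics/t.png',np.hstack(im))
E
```

```text
[-8.69  0.09 39.66] [-1.16  0.49  6.1 ] [-179.97399309  -24.89607539    0.6803326 ]
True [-11.93   0.25  38.32] [-3.77  1.41  3.46]
[-11.75   0.12  38.49] [-3.41  0.04  2.69] 10.7583
```

View pics/t.png

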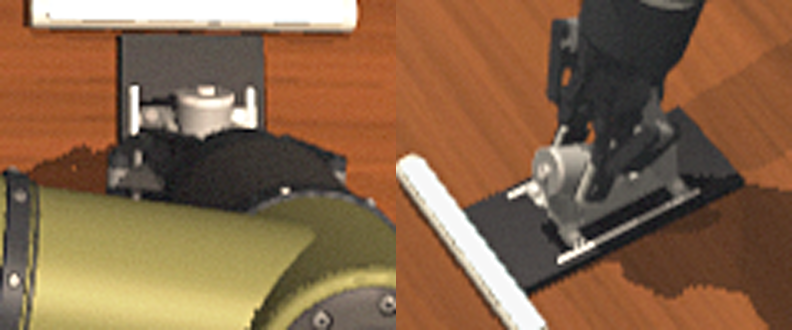

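The cell is tilted with its nub up over the contact. The upward force on descent was probably a fingertip touching a post or arm at the far end of the bay. I'll lift, go in nearer the spring, and try again.

```bash
python3 - <<'E'
from h import *
def go(u,z,th,v=0,sp=30,c=None):
    p,o=pose(u,z,th,v); r=arm.servo_line(p,sp,ori=o,contact_N=c); return r
go(-11,48,25); arm.pause(.2); f0=F(); print('free',f0,flat(25))
go(-16.5,48,25); arm.pause(.1); print(F())
print(go(-16.5,39.5,25,sp=15,c=2.5)); arm.pause(.2); print(flat(25),F(),telemetry.read_clock())
E
```

```text
free [ 0.18  0.1  -1.2 ] [-11.1    0.08  47.76]
[ 0.29 -0.25 -1.83]
False
[-1.643e+01 -2.000e-02  3.964e+01] [ 0.61  0.58 -2.02] 12.85
```

Free at this height. Now feel for the spring.

```bash
cat >> h.py <<'E'
def go(u,z,th,v=0,sp=30,c=None):
    p,o=pose(u,z,th,v); return arm.servo_line(p,sp,ori=o,contact_N=c)
E
python3 - <<'E'
from h import *
print(go(-31,39,25,sp=8,c=1.8),flat(25),F()); arm.pause(.3); print(flat(25),F())
u=flat(25)[0]
for k in (1.5,3):
    go(u-k,39,25,sp=10,c=8); arm.pause(.2); print(flat(25),F())
print(telemetry.read_clock())
E
```

```text
True [-23.43   0.1   39.22] [ 2.66  0.08 -0.4 ]
[-23.92   0.29  38.22] [ 3.07 -0.05  1.57]
[-25.41   0.09  38.89] [ 3.25  0.29 -0.48]
[-2.679e+01 -2.000e-02  3.917e+01] [5.24 0.76 0.38]
15.1667
```

```bash
python3 - <<'E'
from h import *
for u,z,th in ((-30,39,25),(-33.2,39,25),(-33.7,39,20),(-34.2,38.8,15)):
    r=go(u,z,th,sp=10,c=8); arm.pause(.2); f=F(); print(r,u,th,flat(th),f,telemetry.read_orientation()[1],telemetry.read_clock())
    if r or abs(f).max()>14: break
E
```

```text
False -30 25 [-29.29  -0.06  39.73] [6.33 0.68 0.17] -25.102729083932797 15.825
False -33.2 25 [-31.79  -0.1   40.41] [ 8.09 -0.58 -0.01] -25.198663535482158 16.4917
False -33.7 20 [-31.97  -0.13  40.64] [ 7.88 -0.55  0.87] -20.236030644096473 17.1583
False -34.2 15 [-32.13  -0.17  40.69] [8.05 0.76 0.9 ] -15.278422303364472 17.85
```

```bash
python3 - <<'E'
from h import *
for u,z,th in ((-36.5,38,15),(-36.8,37.5,10),(-37,37,5)):
    r=go(u,z,th,sp=10,c=8); arm.pause(.25); f=F(); print(r,u,th,flat(th),f,np.round(telemetry.read_torque(),2),telemetry.read_orientation()[1],telemetry.read_clock())
    if r or abs(f).max()>15: break
for n in ('scene','top'):
    u,v=proj(n,[583,-233,40])[0].astype(int); cv2.imwrite(f'pics/p_{n}.png',cv2.resize(optics.read_camera(n)[v-45:v+45,u-60:u+60,::-1],None,fx=5,fy=5,interpolation=cv2.INTER_CUBIC))
E
```

```text
False -36.5 15 [-33.72  -0.16  40.67] [9.26 0.73 3.08] [ 0.29 -2.52  0.07] -15.383879671090758 18.4917
False -36.8 10 [-33.89  -0.3   40.05] [9.65 0.6  2.61] [ 0.07 -2.78 -0.02] -10.393604145551512 19.2583
False -37 5 [-34.22  -0.32  39.09] [10.19  0.31  2.88] [ 0.03 -3.05  0.02] -5.3685538602911755 20.0167
```

View pics/p_scene.png

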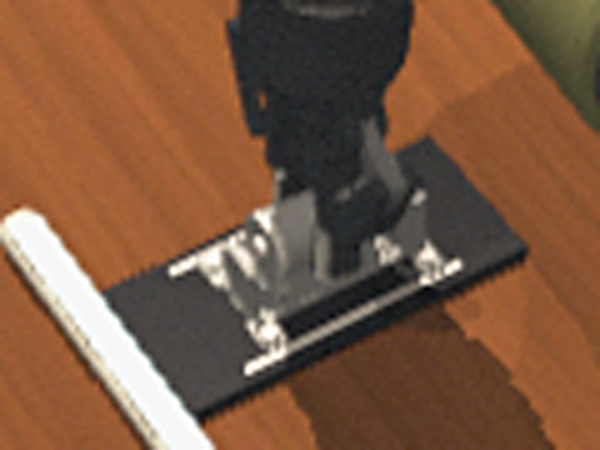

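The cell is nearly level behind the contact wall, around (255,245), and nothing is jammed. Fx is a steady 10 N from the spring. I'll level it and lower.

```bash
python3 - <<'E'
from h import *
for u,z,th in ((-37,36.5,1),(-37,35.5,0),(-37,34.5,0)):
    r=go(u,z,th,sp=10,c=7); arm.pause(.25); f=F(); print(r,z,th,flat(th),f,np.round(telemetry.read_torque(),2),telemetry.read_orientation(),telemetry.read_clock())
    if r or abs(f).max()>17: break
E
```

```text
False 36.5 1 [-34.16  -0.37  38.4 ] [11.25  0.45  1.62] [-0.08 -3.3  -0.01] [179.91023926  -1.37705283   0.74295406] 20.8083
False 35.5 0 [-33.99  -0.78  38.  ] [ 9.72 -0.81  2.66] [-0.38 -3.19 -0.09] [179.86833586  -0.4098219    0.73319663] 21.3667
False 34.5 0 [-33.78  -1.17  37.47] [ 9.91 -2.76  3.96] [-0.68 -3.24 -0.08] [179.83000458  -0.44648975   0.73340597] 21.8667
```

```bash
python3 - <<'E'
from h import *
for u,z,v in ((-37,34.5,-2),(-37,33.7,-2.2),(-37,33,-2.2)):
    r=go(u,z,0,v=v,sp=10,c=7); arm.pause(.25); f=F(); print(r,z,v,flat(0),f,np.round(telemetry.read_torque(),2),telemetry.read_clock())
    if r or abs(f).max()>17: break
E
```

```text
False 34.5 -2 [-34.02  -1.9   36.67] [10.31  2.26  3.15] [ 0.67 -3.13 -0.07] 22.4667
False 33.7 -2.2 [-33.89  -1.92  36.55] [8.71 4.35 5.93] [ 1.3  -2.59 -0.11] 22.9667
False 33 -2.2 [-33.83  -1.95  36.47] [5.47 4.32 8.65] [ 1.6  -2.15 -0.09] 23.4667
```

Seated at z = 36.5 in the V. I'll ease the cell forward until the nub meets the contact.

```bash
python3 - <<'E'
from h import *
for u,z,v in ((-36,34.5,-1.7),(-34.5,35,-1.7),(-33.2,35.3,-1.7),(-32,35.6,-1.7)):
    r=go(u,z,0,v=v,sp=10,c=8); arm.pause(.25); f=F(); print(r,u,flat(0),f,telemetry.read_clock())
    if f[0]<1: break
for n in ('scene','top'):
    u,v=proj(n,[583,-233,40])[0].astype(int); cv2.imwrite(f'pics/q_{n}.png',cv2.resize(optics.read_camera(n)[v-45:v+45,u-60:u+60,::-1],None,fx=5,fy=5,interpolation=cv2.INTER_CUBIC))
E
```

```text
True -36 [-31.64  -1.78  36.92] [ 8.83 -0.2  -1.32] 23.9333
False -34.5 [-31.99  -1.82  36.66] [9.96 0.62 1.49] 24.5583
False -33.2 [-31.47  -1.83  36.63] [7.29 0.96 2.37] 25.0917
False -32 [-30.67  -1.86  36.67] [5.57 0.28 1.76] 25.6167
```

View pics/q_scene.png

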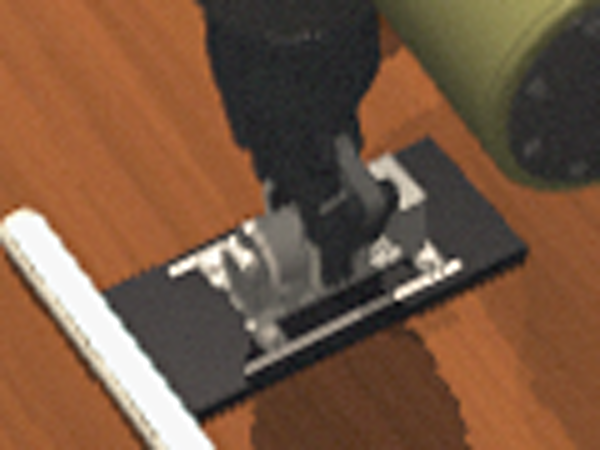

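The cell lies level with its nub end behind the wall at about (235,260). The nub hasn't reached the contact yet, so I'll keep easing forward.

```bash
python3 - <<'E'
from h import *
u=-32
while u<-26:
    u+=0.8; r=go(u,35.8,0,v=-1.7,sp=10,c=6); arm.pause(.2); f=F(); print(r,round(u,1),flat(0),f,telemetry.read_clock())
    if f[0]<1.2: break
E
```

```text
False -31.2 [-30.15  -1.86  36.69] [5.34 1.27 1.41] 26.1667
False -30.4 [-29.98  -1.85  36.62] [3.08 1.05 5.38] 26.6167
False -29.6 [-29.97  -1.86  36.63] [-0.18  2.53  7.42] 27.0667
```

The nub is on the contact: motion stopped at −30.0 and the spring load has been taken over. Now release and lift.

```bash
python3 - <<'E'
from h import *
go(-29.8,36.6,0,v=-1.6,sp=5); print(flat(0),F())
arm.set_gripper(0.5,20); arm.pause(.2); print(telemetry.read_grip_width()*85,F(),flat(0))
print(go(-29.8,75,0,v=-1.6,sp=25,c=6),F()); go(-29.8,130,0,v=-1.6,sp=100)
arm.move_joints([-47.114,2.303,4.859,0,-92.561,-19.12]); arm.pause(.3)
ims=[]
for n in ('scene','top'):
    u,v=proj(n,[583,-233,40])[0].astype(int); I=optics.read_camera(n)[:,:,::-1]; cv2.imwrite(f'pics/end_{n}.png',I); ims.append(cv2.resize(I[v-60:v+60,u-40:u+40],None,fx=5,fy=5,interpolation=cv2.INTER_CUBIC))
cv2.imwrite('pics/end.png',np.hstack(ims)); print(F(),telemetry.read_clock())
E
```

```text
[-29.98  -1.83  36.64] [1.69 0.21 3.88]
42.94319905312488 [-0.48  0.15 -0.19] [-30.14  -1.6   36.25]
False [-0.12 -0.07 -0.85]
[-0.36 -0.6   0.02] 32.3917
```

View pics/end.png

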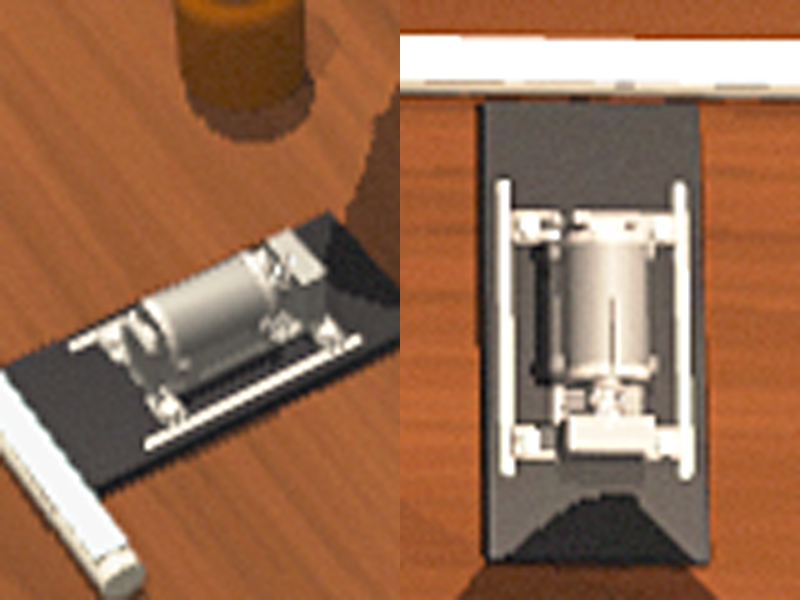

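The cell lies level and centred in the saddles, with the nub against the fixed contact (top-crop row ~240) and the spring pressed at the flat end (row ~380). Nothing else near the bay has moved, so I'm handing in.

```bash
python3 -c "
from bench import finish_job; print(finish_job())"
```

```text
the job is handed in; nothing more can be done
None
```

The cell is loaded level in the bay, flat end first against the spring and nub on the fixed contact; I released it and handed the job in at about 32 s, after one brief bump on the light of about 8 N, likely a fingertip, on the first tilted approach.

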